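Salt the egg from the shaker in the spice rack

ROBOT

A 6-joint arm with a two-finger parallel gripper is mounted at the origin on a cart in front of the work surface, level with it; the furniture and walls round the work are solid. World frame = base frame: x ahead of the robot, y to its left, z up, the work surface at z = 0. Lengths are in m, angles in rad, forces in N, time in s.
With the tool pointing down it reaches from about 0.35 to 0.775 m from the base axis. Payload 7.3 kg.
Tool frame: the origin (TCP) lies at the centre of the arm's flange, where the gripper is bolted on; the fingertips stand 178 mm ahead of it and the grasp point (between the pads) lies 159 mm ahead of it (tip_extent is the distance from the TCP to the fingertips, in m); z points along the fingers, y is the line along which they close (so a half turn about z gives the same grasp; the last joint's range is limited). The gripper opens to 92 mm and grips with 3 to 60 N. Pads are 19 mm wide; open, the fingers measure 130 mm over their backs; the gripper's body (75 mm by 190 mm) begins 47 mm behind the grasp point.
Start: joints at [1.059, 0.342, 1.524, -0, 1.275, -0.146], TCP at [0.188, 0.49, 0.405] pointing down, gripper open.
Joint ranges: [-2.53, 2.53], [-0.77, 2.02], [0.04, 2.7], [-1, 4.14], [0.28, 2.66], [-3.11, 3.11]. Speed limits (rad/s): [2.57, 2.57, 3.14, 3.14, 3.14, 3.14].

INTERFACE

Orientations are given as [roll, pitch, yaw] about the fixed x, y, z axes, in that order (R = Rz(yaw) Ry(pitch) Rx(roll)).
In Python, from cell import * gives the robot as it stands.
- The arm moves only by the tool arm_command, never from a script. Its arguments are lists of equal length, an entry for each row: "xyz": the shift along the world's x, y, z in mm, a list of three; "spin": the turn about the world's z in degrees. In form: {"xyz": [[tx, ty, tz], ...], "spin": [spin, ...]}. A call has 1 to 20 rows; each row shifts and turns the commanded pose from where the row before left it; what a row does not reach is not made up. A row lasts 1/10 s, in which the tool goes at most 50 mm and 8.59 degrees, less where a joint would pass 70% of its speed; a pose out of reach is approached as far as the arm can. A call with a gripper value outside its range is refused whole. "jaw" is the opening, from -1 (shut) to 1 (fully open), set as the call begins (left out, the last holds). The fingers move at their own pace and stop on an object; "squeeze" is the grip in N (left out, the last holds). Time passes only in rows, so rows that do not move let the fingers close. It gives the time, the measured TCP pose, the force, the opening and the grip force at its end, in the units of the state.
- observe(): the state, without advancing time (a new reading comes with each control period).
- read_camera(name): name is "scene" or "side" or "wrist"; returns a dict with "img" (480x640x3 uint8, red, green, blue), "depth" (480x640 float32, m along the optical axis (not along the pixel's ray), 0 where there is no reading), "fx", "fy", "cx", "cy" (pixels), "world_from_camera" (4x4, takes a point from camera to world coordinates). Camera axes: x right, y up, looking along -z (the intrinsics and any distortion apply to the point x, -y, -z); pixel columns grow to the right and rows downward; lengths in m; the calibration is good to about 2 mm. A picture is of the moment at which its call begins.
- hand_in(): hands the job in; it is judged then, once.
The state is a dict: "time": time; "qpos": joint angles; "qvel": joint speeds; "joint_efforts": joint torques, N m; "tool_pos": TCP position; "tool_rot": TCP orientation; "contact_force": force on the tool from outside, world axes, zero at the start; "torque": the same for the moment, N m; "opening": finger opening in m; "grip_force": force on a finger pad.
Only numpy, scipy, OpenCV 4.12 (cv2) and the standard library are available. Lean on these libraries where they do the work, as an engineer would, in place of code of your own. Each camera call takes 0.05 s, during which the arm holds its last target. There are 200 camera calls.

TASK

Draw the metal-topped salt shaker out of its socket in the spice rack, carry it over the plate with the egg halves, and there tip it well past level so that its metal cap points down at the middle of the plate from a hand's width or so above. Do not tip it past level anywhere but over the plate, and leave the two spice jars in the rack and the plate where they are. Finish while still holding the shaker tipped and still in the air; do not put it down or let go.

Things in the scene. Friction and masses are not known exactly. Their poses are not given: they have to be found in the camera images.
- shaker: Salt shaker: round grey body, 44 mm in diameter at the foot and tapering a little, 0 to 74 mm along its axis, then a domed metal cap 34 mm in diameter up to 90 mm; about 0.1 kg. Origin: centre of its base; z axis from base to cap. It starts lying in one of the rack's three sockets (any), z axis about 70 degrees off vertical, cap up and towards the front of the rack.
- shaker_cap (a point): Top of the shaker's cap: the point on its axis 90 mm from the base.
- jar_a: Spice jar with a green lid and a brownish label, 46 mm in diameter, 106 mm long, lying in another socket of the rack just as the shaker does. Origin: centre of its base; z axis towards the lid. To be left alone.
- jar_b: Spice jar with a green lid and a label with red in it, 46 mm in diameter, 106 mm long, lying in another socket of the rack. Origin: centre of its base; z axis towards the lid. To be left alone.
- rack: Light wooden spice rack, fixed: base board 125 x 275 x 10 mm, origin centre of its underside, x to its back, y along the row. Sockets at y = -95, 0, +95 mm hold a bottle each; their axes rise at 25 degrees above level towards rack -x (roughly to the robot). A bottle comes out by a pull along the socket's axis, with about 2 mm of play; its base centre sits at rack x = +45, z = 42 mm.
- rack_collar (a point): Centre of the open mouth of the middle socket. A socket is a square wooden collar, 61 mm across outside, 49 mm inside, round the lowest 30 mm of the bottle, closed at the bottle's base. Beyond the collar the bottle lies on a rail 30 mm wide and 8 mm thick, reaching 85 mm from the bottle's base; it is free at both sides and above.
- plate: White round dinner plate, 200 mm in diameter, rim 22 mm high, loose, lying on the worktop; origin: centre of its underside. Two boiled egg halves (44 mm in diameter, tops 35 mm above the worktop, 26 mm either side of the centre) are fixed on it.

How it is judged:
By the outcome, as a careful person would: the job done as asked, in the order asked, and still so for the second after the job is handed in, while the arm keeps its last pose, push and grip.
It also fails if it takes over 35 s, if anything falls off the work surface, if the arm or the gripper's body presses on something with over 40 N, if the wrist force passes 120 N, or if a joint passes its speed limit or range.

## Working session

There is one attempt and no reset: what is moved stays moved. The work goes in short steps, Python scripts to look and compute and a tool call to move; the robot and the scene stay as the last step left them, time stands still between calls to the robot, and variables do not carry over. Pictures are saved under pics/ and viewed, at most 10 in all, crops included, and the job is handed in when it is done.

Besides the shell and the picture viewer there is one more tool, called by a JSON object that holds its "fn" and its "kwargs", one argument or row to a line. arm_command: Moves the arm, as the interface text tells. Its arguments: {"type":"object","properties":{"xyz":{"type":"array","items":{"type":"array","items":{"type":"number"}}},"spin":{"type":"array","items":{"type":"number"}},"jaw":{"type":"number"},"squeeze":{"type":"number"}},"required":["xyz","spin"]}

```bash
mkdir -p pics; python3 - <<'E'
from cell import *
import cv2,numpy as np
s=observe(); print({k:np.round(v,3) for k,v in s.items()})
for n in("scene","side"):
    c=read_camera(n); cv2.imwrite(f"pics/{n}0.png",c["img"][...,::-1]); np.savez(f"{n}0.npz",**c)
    print(n,c["fx"],c["fy"],c["cx"],c["cy"],[k for k in c],np.round(c["world_from_camera"],3))
E
```

```text
{'time': np.float64(0.0), 'qpos': array([ 1.059,  0.343,  1.525,  0.   ,  1.275, -0.146]), 'qvel': array([-0.   , -0.001, -0.   ,  0.   ,  0.   ,  0.001]), 'joint_efforts': array([ 1.0000e-03, -4.3124e+01, -2.4422e+01,  7.2000e-02,  5.6000e-02,
       -0.0000e+00]), 'tool_pos': array([0.188, 0.49 , 0.404]), 'tool_rot': array([-3.14 , -0.   ,  2.776]), 'contact_force': array([ 0.187, -0.421,  0.737]), 'torque': array([ 0.005, -0.027, -0.004]), 'grip_force': np.float64(0.0), 'opening': np.float64(0.092)}
scene 589.3271089197989 589.3271089197989 315.5831894854158 243.09843442744017 ['img', 'depth', 'fx', 'fy', 'cx', 'cy', 'world_from_camera'] [[ 0.553  0.377 -0.742 -0.403]
 [-0.833  0.24  -0.499 -0.679]
 [-0.01   0.894  0.447  0.653]
 [ 0.     0.     0.     1.   ]]
side 540.2480267140223 540.2480267140223 312.2632920861471 240.7513241977588 ['img', 'depth', 'fx', 'fy', 'cx', 'cy', 'world_from_camera'] [[ 0.973  0.133 -0.187  0.347]
 [-0.229  0.624 -0.747 -0.906]
 [ 0.017  0.77   0.638  0.828]
 [ 0.     0.     0.     1.   ]]
```

View pics/scene0.png

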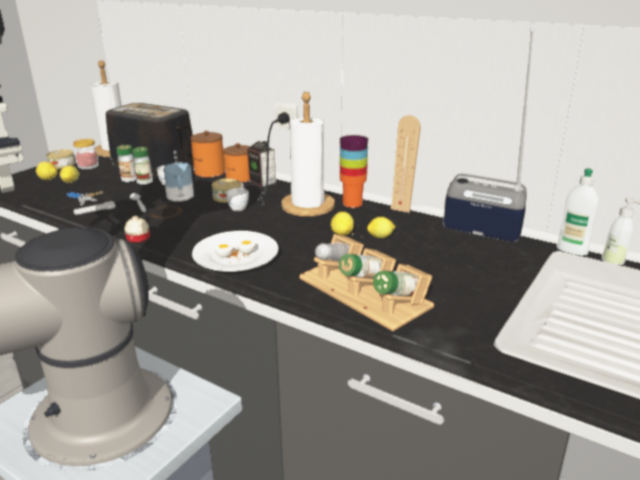

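View pics/side0.png

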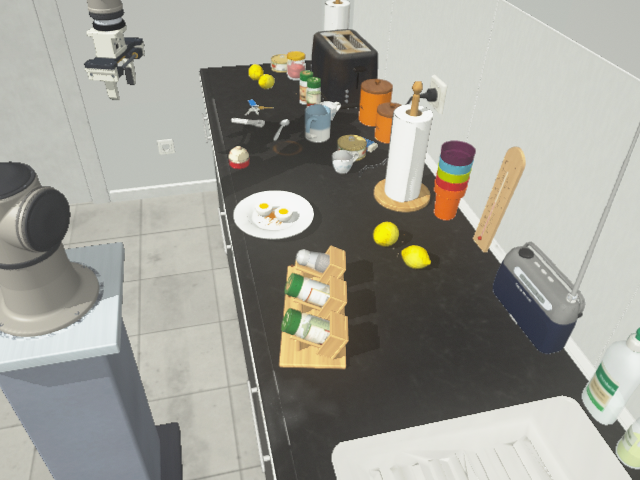

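```bash
python3 - <<'E'
import cv2,numpy as np
a=np.load("side0.npz")["img"][230:375,260:370,::-1]; b=np.load("scene0.npz")["img"][225:325,290:440,::-1]
A=cv2.resize(a,None,fx=4,fy=4,interpolation=2)[:580]; cv2.imwrite("pics/c1.png",A)
cv2.imwrite("pics/c2.png",cv2.resize(b,None,fx=5,fy=5,interpolation=2))
E
```

```text
(no output)
```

View pics/c1.png

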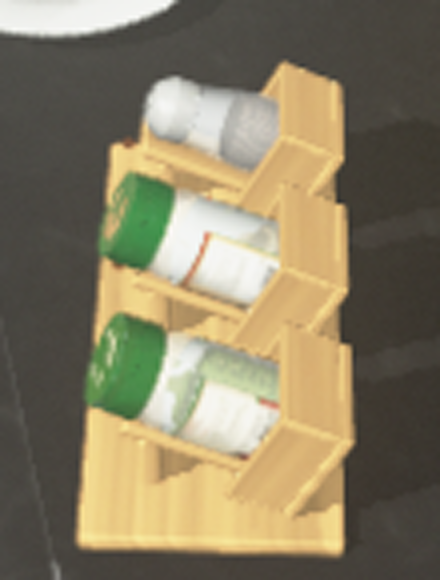

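View pics/c2.png

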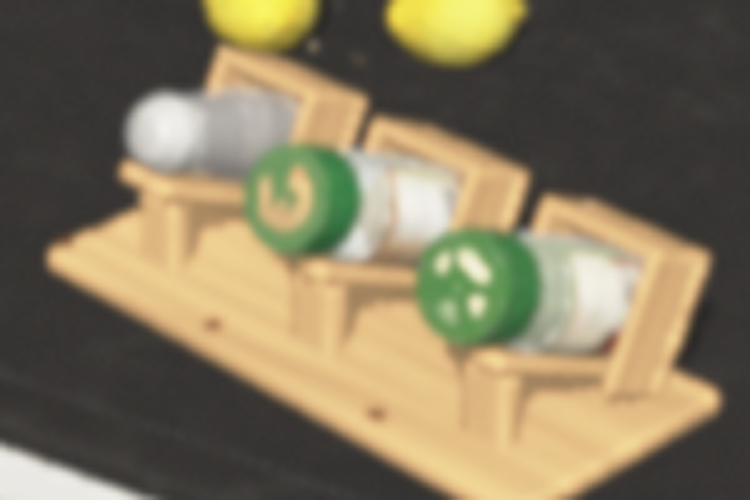

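```bash
cat > h.py <<'E'
import numpy as np,cv2
def ray(c,u,v):
    T=c["world_from_camera"]; d=np.array([(u-c["cx"])/c["fx"],-(v-c["cy"])/c["fy"],-1.])
    return T[:3,3],T[:3,:3]@d
def onz(c,u,v,z):
    o,d=ray(c,u,v); return o+d*(z-o[2])/d[2]
def cloud(c):
    v,u=np.mgrid[:480,:640]; d=c["depth"].astype(float)
    P=np.stack([(u-c["cx"])/c["fx"]*d,-(v-c["cy"])/c["fy"]*d,-d],-1)
    T=c["world_from_camera"]; W=P@T[:3,:3].T+T[:3,3]; W[d==0]=np.nan; return W
E
python3 - <<'E'
from h import *
S=dict(np.load("side0.npz")); C=dict(np.load("scene0.npz"))
np.set_printoptions(precision=4,suppress=True)
for u,v in((279.5,366),(345.8,367),(288.2,265.5)): print("side",onz(S,u,v,.01))
for u,v in((299.6,276),(434,304.5)): print("scene",onz(C,u,v,.01))
for n,c,box in(("side",S,(180,245,225,322)),("scene",C,(225,275,185,285))):
    W=cloud(c); y0,y1,x0,x1=box
    P=W[y0:y1,x0:x1].reshape(-1,3); P=P[(P[:,2]>.016)&(P[:,2]<.03)]
    xy=P[:,:2]; 
    for _ in range(6):   # circle from outer points
        m=xy.mean(0) if _==0 else ctr
        r=np.linalg.norm(xy-m,axis=1); k=(r>.085)&(r<.115)
        A=np.c_[2*xy[k],np.ones(k.sum())]; s=np.linalg.lstsq(A,(xy[k]**2).sum(1),rcond=None)[0]; ctr=s[:2]
    print(n,"plate",ctr,np.sqrt(s[2]+ctr@ctr),k.sum(),P[:,2].max())
# shaker cloud: grey pts
for n,c,box in(("side",S,(245,275,290,332)),("scene",C,(238,262,312,350))):
    W=cloud(c); y0,y1,x0,x1=box; I=c["img"][y0:y1,x0:x1].astype(int); P=W[y0:y1,x0:x1]
    g=(I.max(2)-I.min(2)<25)&(I.min(2)>90)&(P[...,2]>.04); Q=P[g]
    print(n,len(Q),Q.min(0),Q.max(0),Q.mean(0)); np.save(n+"_sh.npy",Q)
E
```

```text
side [ 0.4442 -0.29    0.01  ]
side [ 0.5636 -0.3187  0.01  ]
side [ 0.514  -0.0224  0.01  ]
scene [ 0.5112 -0.0212  0.01  ]
scene [ 0.5622 -0.3155  0.01  ]
side plate [0.514 0.164] 0.09293699450484764 857 0.02999763264002475
scene plate [0.515 0.167] 0.09314072061165074 754 0.029978883907886722
side 503 [ 0.5221 -0.0992  0.0452] [ 0.5895 -0.0544  0.0892] [ 0.5554 -0.0812  0.0726]
scene 427 [ 0.5197 -0.098   0.0418] [ 0.6022 -0.051   0.0872] [ 0.5511 -0.0773  0.07  ]
```

```bash
python3 - <<'E'
from h import *
from scipy.optimize import least_squares
np.set_printoptions(precision=4,suppress=True)
for names in(["side"],["scene"],["side","scene"]):
    Q=np.vstack([np.load(n+"_sh.npy") for n in names])
    b0=np.array([.6051,-.09,.042])
    def ax(p): 
        return np.array([-np.cos(p[1])*np.cos(p[0]),-np.cos(p[1])*np.sin(p[0]),np.sin(p[1])])
    def f(p):
        a=ax(p); b=b0+np.array([0,p[2],p[3]]); d=Q-b; s=d@a; r=np.linalg.norm(d-s[:,None]*a,axis=1)
        k=(s>.025)&(s<.068); return np.where(k,r-(.022-.003*s/.074),0)*1e3
    s=least_squares(f,[np.radians(-14.2),np.radians(25),0,0],loss="soft_l1"); p=s.x
    a=ax(p); b=b0+[0,p[2],p[3]]; t=(Q-b)@a
    print(names,np.degrees(p[:2]),b,"res",np.abs(f(p)).mean(),"top s",np.percentile(t,[50,99.5,100]), "at45",b+.045*a)
E
```

```text
['side'] [-18.3419  15.1337] [ 0.6051 -0.0855  0.0471] res 0.9739058224052006 top s [0.0525 0.0874 0.0878] at45 [ 0.5639 -0.0718  0.0588]
['scene'] [-18.7965  16.0577] [ 0.6051 -0.0819  0.0467] res 0.7552738183204556 top s [0.0574 0.0884 0.0903] at45 [ 0.5642 -0.068   0.0591]
['side', 'scene'] [-20.0922  15.7698] [ 0.6051 -0.0852  0.0466] res 1.0957942362146535 top s [0.0551 0.0885 0.0911] at45 [ 0.5644 -0.0704  0.0588]
```

{"fn": "arm_command", "kwargs": {
  "xyz": [
    [22, -33, 0],
    [22, -33, 0],
    [22, -33, 0],
    [22, -33, 0],
    [22, -33, 0],
    [22, -33, 0],
    [22, -33, 0],
    [22, -33, 0],
    [22, -33, 0],
    [22, -33, 0],
    [22, -33, 0],
    [22, -33, 0],
    [22, -33, 0],
    [22, -33, 0],
    [22, -33, 0],
    [22, -33, 0],
    [22, -33, 0],
    [0, 0, 0]
  ],
  "spin": [0.4, 0.4, 0.4, 0.4, 0.4, 0.4, 0.4, 0.4, 0.4, 0.4, 0.4, 0.4, 0.4, 0.4, 0.4, 0.4, 0.2, 0],
  "jaw": 0.63
}}

```text
time: 1.9
tool_pos: [0.5634, -0.0745, 0.4036]
tool_rot: [-3.141, 0.0, 2.887]
contact_force: [0.8, 0.1, -0.9]
opening: 0.0748
grip_force: 0.0
```

```bash
python3 - <<'E'
from cell import *
from h import *
s=observe(); print({k:np.round(s[k],4) for k in("time","qpos","tool_pos","tool_rot","opening","contact_force")})
c=read_camera("wrist"); np.savez("w1.npz",**c); cv2.imwrite("pics/w1.png",c["img"][...,::-1])
W=cloud(c); print(np.round(c["world_from_camera"],3))
E
```

```text
{'time': np.float64(1.9), 'qpos': array([-2.6610e-01,  4.2260e-01,  1.4035e+00, -1.1000e-03,  1.3152e+00,
       -1.5821e+00]), 'tool_pos': array([ 0.5634, -0.0745,  0.4036]), 'tool_rot': array([-3.1406e+00,  2.0000e-04,  2.8871e+00]), 'opening': np.float64(0.0748), 'contact_force': array([ 0.8092,  0.086 , -0.9458])}
[[ 0.252 -0.92  -0.3    0.48 ]
 [ 0.968  0.239  0.079 -0.053]
 [-0.    -0.31   0.951  0.384]
 [ 0.     0.     0.     1.   ]]
```

View pics/w1.png

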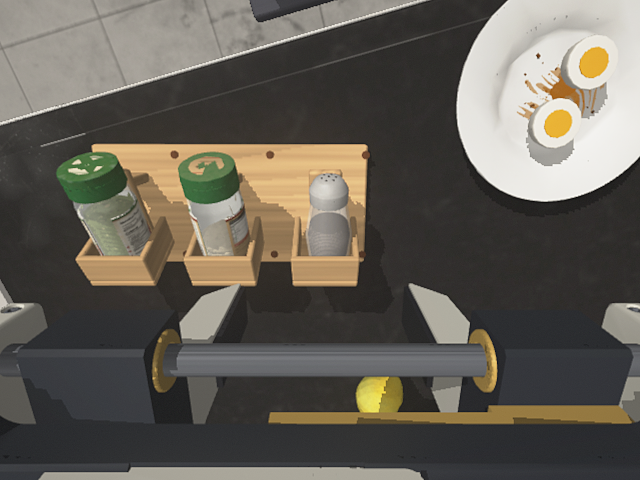

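```bash
python3 - <<'E'
from h import *
np.set_printoptions(precision=4,suppress=True)
c=dict(np.load("w1.npz")); W=cloud(c)
for u,v,z in((93,146,.01),(368,146,.01),(367,260,.01)): print("board",onz(c,u,v,z))
for v in range(174,262,8):
    I=c["img"][v,295:360].astype(int); P=W[v,295:360]
    k=(I.max(1)-I.min(1)<25)&(I.min(1)>80)&(P[:,2]>.045); u=np.where(k)[0]+295
    if len(u): e=W[v,[u.min(),u.max()]]; i=np.nanargmax(np.where(k,P[:,2],-1)); print(v,u.min(),u.max(),P[k].mean(0),"crest",P[i], "w",np.linalg.norm(e[0]-e[1]))
for u,v in((295,260),(358,262),(292,285),(357,285)): print("collar",W[v,u])
E
```

```text
board [ 0.4468 -0.2809  0.01  ]
board [ 0.5154 -0.0176  0.01  ]
board [ 0.6333 -0.0448  0.01  ]
174 321 335 [ 0.5237 -0.0612  0.0704] crest [ 0.5242 -0.0587  0.0716] w 0.012242429384675688
182 313 344 [ 0.5288 -0.0621  0.0804] crest [ 0.5288 -0.0601  0.0832] w 0.026276193612960082
190 309 347 [ 0.5347 -0.0641  0.0829] crest [ 0.5333 -0.0663  0.087 ] w 0.03226500152146535
198 310 347 [ 0.5412 -0.0653  0.0836] crest [ 0.5405 -0.064   0.0882] w 0.031737721607886134
206 313 344 [ 0.5481 -0.0671  0.0819] crest [ 0.5475 -0.0666  0.085 ] w 0.026506144875039977
214 316 341 [ 0.5553 -0.0689  0.0799] crest [ 0.5553 -0.0668  0.082 ] w 0.021524256086121806
222 310 347 [ 0.563  -0.0709  0.0768] crest [ 0.5613 -0.0727  0.081 ] w 0.03276538802137261
230 309 349 [ 0.5707 -0.0724  0.0749] crest [ 0.5701 -0.0696  0.0791] w 0.036011018721168665
238 308 349 [ 0.5782 -0.0747  0.0735] crest [ 0.5761 -0.0765  0.0782] w 0.03749613099039686
246 310 347 [ 0.5859 -0.0767  0.0722] crest [ 0.5853 -0.0725  0.0768] w 0.034120848596833855
254 311 345 [ 0.5945 -0.0794  0.0686] crest [ 0.5925 -0.0789  0.0741] w 0.03188954256835395
collar [ 0.5879 -0.1078  0.0818]
collar [ 0.6036 -0.0545  0.082 ]
collar [ 0.6457 -0.1344  0.    ]
collar [ 0.6639 -0.0623  0.0013]
```

{"fn": "arm_command", "kwargs": {
  "xyz": [
    [-5, 3, -30],
    [-4, 3, -30],
    [0, 0, -30],
    [0, 0, -25],
    [0, 0, -22],
    [0, 0, -18],
    [0, 0, -13],
    [0, 0, -10],
    [0, 0, 0],
    [0, 0, 0]
  ],
  "spin": [0, 0, 0, 0, 0, 0, 0, 0, 0, 0]
}}

```text
time: 2.95
tool_pos: [0.5529, -0.0646, 0.2272]
tool_rot: [3.141, 0.001, 2.891]
contact_force: [-0.7, 0.3, 0.2]
opening: 0.0747
grip_force: 0.0
```

{"fn": "arm_command", "kwargs": {
  "xyz": [
    [0, 0, 0],
    [0, 0, 0],
    [0, 0, 0],
    [0, 0, 0],
    [0, 0, 0]
  ],
  "spin": [0, 0, 0, 0, 0],
  "jaw": -1,
  "squeeze": 20
}}

```text
time: 3.45
tool_pos: [0.5527, -0.0649, 0.2269]
tool_rot: [-3.141, -0.0, 2.891]
contact_force: [-4.2, -7.9, 3.6]
opening: 0.0394
grip_force: 4.8
```

{"fn": "arm_command", "kwargs": {
  "xyz": [
    [0, -2, 0],
    [0, -1, 0],
    [0, 0, 0],
    [0, 0, 0]
  ],
  "spin": [0, 0, 0, 0]
}}

```text
time: 3.85
tool_pos: [0.5528, -0.0677, 0.2267]
tool_rot: [3.142, -0.0, 2.891]
contact_force: [-0.5, -1.3, 0.6]
opening: 0.0342
grip_force: 20.0
```

{"fn": "arm_command", "kwargs": {
  "xyz": [
    [-4.4, 1.1, 2.1],
    [-4.4, 1.1, 2.1],
    [-4.4, 1.1, 2.1],
    [-4.4, 1.1, 2.1],
    [-4.4, 1.1, 2.1],
    [-4.4, 1.1, 2.1],
    [-4.4, 1.1, 2.1],
    [0, 0, 0]
  ],
  "spin": [0, 0, 0, 0, 0, 0, 0, 0]
}}

```text
time: 4.65
tool_pos: [0.5214, -0.0599, 0.2418]
tool_rot: [3.141, -0.0, 2.891]
contact_force: [0.2, -0.2, -0.7]
opening: 0.0344
grip_force: 19.7
```

```bash
python3 - <<'E'
from cell import *
from h import *
c=read_camera("scene"); np.savez("s2.npz",**c); a=c["img"][215:320,280:420,::-1]
d=read_camera("side")["img"][235:330,260:370,::-1]
A=cv2.resize(a,(400,300),interpolation=2);D=cv2.resize(d,(347,300),interpolation=2); cv2.imwrite("pics/g1.png",np.hstack([A,D]))
E
```

```text
(no output)
```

View pics/g1.png

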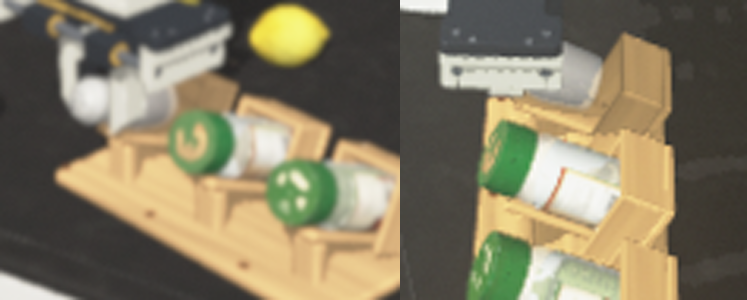

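{"fn": "arm_command", "kwargs": {
  "xyz": [
    [2.6, -0.7, -1.3],
    [0, 0, 0]
  ],
  "spin": [0, 0]
}}

```text
time: 4.95
tool_pos: [0.525, -0.0609, 0.2399]
tool_rot: [3.142, 0.0, 2.891]
contact_force: [0.5, 0.3, -0.5]
opening: 0.0341
grip_force: 19.7
```

{"fn": "arm_command", "kwargs": {
  "xyz": [
    [0, 0, 0],
    [0, 0, 0],
    [0, 0, 0]
  ],
  "spin": [0, 0, 0],
  "jaw": 0.1
}}

```text
time: 5.25
tool_pos: [0.5246, -0.0607, 0.2401]
tool_rot: [3.141, 0.0, 2.891]
contact_force: [-0.1, 0.2, 0.7]
opening: 0.0497
grip_force: 0.0
```

```bash
python3 - <<'E'
from cell import *
from h import *
print(observe()["opening"])
c=read_camera("scene"); np.savez("s3.npz",**c); a=c["img"][215:320,280:420,::-1]
d=read_camera("side")["img"][235:330,260:370,::-1]
A=cv2.resize(a,(400,300),interpolation=2);D=cv2.resize(d,(347,300),interpolation=2); cv2.imwrite("pics/g2.png",np.hstack([A,D]))
E
```

```text
0.04967230077698432
```

View pics/g2.png

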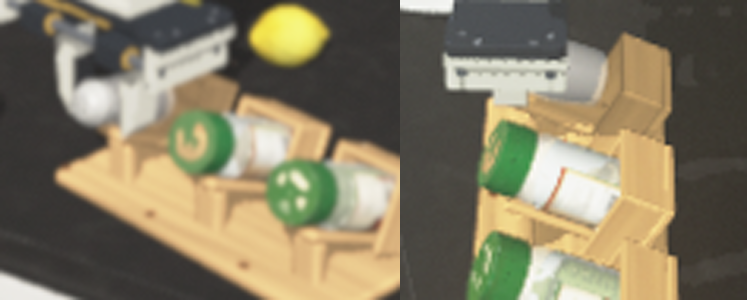

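{"fn": "arm_command", "kwargs": {
  "xyz": [
    [0, 0, 0],
    [0, 0, 0],
    [5, -1.3, -2],
    [7, -1.8, -3.2],
    [7, -1.8, -3.2],
    [7, -1.8, -3.2],
    [5, -1.3, -2.4],
    [2, -0.5, -1],
    [0, 0, 0],
    [0, 0, 0]
  ],
  "spin": [0, 0, 0, 0, 0, 0, 0, 0, 0, 0],
  "jaw": 0.3
}}

```text
time: 6.35
tool_pos: [0.5575, -0.0692, 0.2251]
tool_rot: [3.141, -0.0, 2.891]
contact_force: [0.2, 0.2, 0.1]
opening: 0.0595
grip_force: 0.0
```

{"fn": "arm_command", "kwargs": {
  "xyz": [
    [0, 0, 0],
    [0, 0, 0],
    [0, 0, 0],
    [0, 0, 0],
    [0, 0, 0]
  ],
  "spin": [0, 0, 0, 0, 0],
  "jaw": -1,
  "squeeze": 15
}}

```text
time: 6.85
tool_pos: [0.5576, -0.0692, 0.2253]
tool_rot: [3.141, 0.0, 2.891]
contact_force: [0.9, 0.7, 1.8]
opening: 0.0416
grip_force: 15.0
```

{"fn": "arm_command", "kwargs": {
  "xyz": [
    [0, 0, 0],
    [0, 0, 0],
    [0, 0, 0],
    [-3.5, 0.9, 1.7],
    [-4.5, 1.1, 2.2],
    [-4.5, 1.1, 2.2],
    [-4.5, 1.1, 2.2],
    [-4.5, 1.1, 2.2],
    [-4.5, 1.1, 2.2],
    [-4.5, 1.1, 2.2],
    [-4.5, 1.1, 2.2],
    [0, 0, 5],
    [0, 0, 10],
    [0, 0, 15],
    [0, 0, 15],
    [0, 0, 10],
    [0, 0, 5],
    [0, 0, 0]
  ],
  "spin": [0, 0, 0, 0, 0, 0, 0, 0, 0, 0, 0, 0, 0, 0, 0, 0, 0, 0],
  "squeeze": 45
}}

```text
time: 8.65
tool_pos: [0.5227, -0.0607, 0.303]
tool_rot: [3.142, 0.001, 2.891]
contact_force: [0.2, 0.0, -1.1]
opening: 0.0408
grip_force: 45.0
```

```bash
python3 - <<'E'
from cell import *
from h import *
w=dict(np.load("w1.npz"))
print("egg mid",onz(w,575,92,.035)[:2])
c=read_camera("scene"); np.savez("s4.npz",**c); a=c["img"][170:290,270:400,::-1]
d=read_camera("side")["img"][190:290,240:350,::-1]
A=cv2.resize(a,(390,360),interpolation=2);D=cv2.resize(d,(396,360),interpolation=2); cv2.imwrite("pics/g3.png",np.hstack([A,D]))
E
```

```text
egg mid [0.5138212  0.16714431]
```

View pics/g3.png

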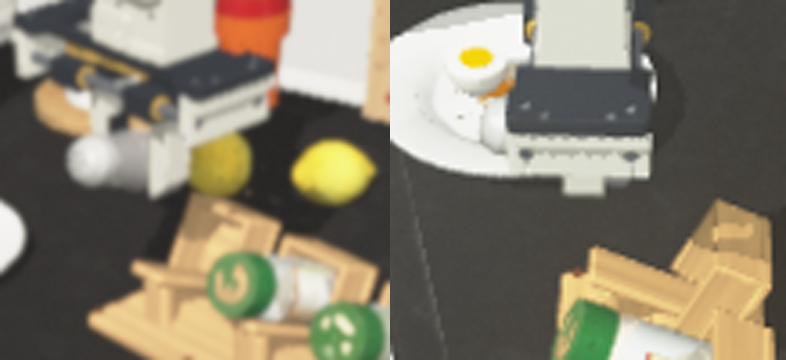

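{"fn": "arm_command", "kwargs": {
  "xyz": [
    [1, 7, 2],
    [2, 14, 4],
    [3, 22, 5],
    [3, 24, 5],
    [3, 25, 4],
    [3, 25, 4],
    [3, 25, 3],
    [3, 25, 3],
    [2, 22, 2],
    [2, 16, 0],
    [1, 9, 0],
    [0, 5, 0],
    [0, 0, 0],
    [0, 0, 0]
  ],
  "spin": [0, 0, 0, 0, 0, 0, 0, 0, 0, 0, 0, 0, 0, 0]
}}

```text
time: 10.15
tool_pos: [0.5486, 0.1578, 0.3341]
tool_rot: [-3.141, -0.0, 2.89]
contact_force: [1.1, 0.1, -0.9]
opening: 0.0406
grip_force: 45.0
```

```bash
cat > tip.py <<'E'
from cell import *
from h import *
np.set_printoptions(precision=3,suppress=True)
s=observe(); g=s["tool_pos"]-np.array([0,0,.159]); a=np.array([-.969,.247,0])
n=np.array([.247,.969,0])
for cam in("scene","side"):
    c=read_camera(cam); W=cloud(c); d=W-g
    h=d@a; l=d@n; z=d[...,2]
    k=(np.abs(l)<.026)&(np.hypot(h,z)<.1)&(np.hypot(h,z)>.028)&(z<.045)&((z<-.022)|(h>.022))
    h,z=h[k],z[k]; r=np.hypot(h,z)
    if len(h): 
        f=r>np.percentile(r,85); print(cam,k.sum(),"far pts: h,z",h[f].mean(),z[f].mean(),"rmax",r.max(),"mean h,z",h.mean(),z.mean(),"ang",np.degrees(np.arctan2(z[f].mean(),h[f].mean())))
print("g",g,s["opening"],s["grip_force"],s["time"])
E
python3 tip.py
```

```text
scene 273 far pts: h,z 0.05904995806138975 0.0174822242426131 rmax 0.06516153331571176 mean h,z 0.04502364303039376 0.014344827602581963 ang 16.491819596747625
side 89 far pts: h,z 0.058508034783612585 0.019799858075366456 rmax 0.06327065613717162 mean h,z 0.04983476834183099 0.015065479749738531 ang 18.696468668988835
g [0.549 0.158 0.175] 0.04062235428277068 44.99984368099831 10.15
```

{"fn": "arm_command", "kwargs": {
  "xyz": [
    [0, 0, 0],
    [0, 0, 0],
    [0, 0, 0]
  ],
  "spin": [0, 0, 0],
  "squeeze": 5
}}

```text
time: 10.55
tool_pos: [0.5486, 0.1581, 0.3343]
tool_rot: [3.142, 0.0, 2.891]
contact_force: [0.1, 0.6, -2.0]
opening: 0.0421
grip_force: 5.0
```

```bash
python3 tip.py
```

```text
scene 263 far pts: h,z 0.059613956171982244 0.015983786578418164 rmax 0.06366486204083892 mean h,z 0.04559969820468295 0.013811823744661222 ang 15.009213662743038
side 94 far pts: h,z 0.05838967358780713 0.01987599469578389 rmax 0.06326513986976376 mean h,z 0.049361052012926204 0.014181133444895135 ang 18.798705937796147
g [0.549 0.158 0.175] 0.042084448315689894 4.999979931817506 10.55
```

{"fn": "arm_command", "kwargs": {
  "xyz": [
    [0, 0, 0],
    [0, 0, 0],
    [0, 0, 0]
  ],
  "spin": [0, 0, 0],
  "squeeze": 3
}}

```text
time: 10.95
tool_pos: [0.5485, 0.1584, 0.3342]
tool_rot: [3.141, -0.0, 2.891]
contact_force: [-0.7, 0.6, -1.0]
opening: 0.0417
grip_force: 3.0
```

```bash
python3 tip.py
```

```text
scene 238 far pts: h,z 0.04376234276094523 -0.04011943793761458 rmax 0.06334155486073355 mean h,z 0.03425617543571755 -0.02695538047508633 ang -42.51326217416013
side 163 far pts: h,z 0.03256905322215277 -0.04501343834994827 rmax 0.06164801417246973 mean h,z 0.024675543079966385 -0.03337599951075076 ang -54.112732276982165
g [0.549 0.158 0.175] 0.04169516346878907 2.9958999490190763 10.95
```

{"fn": "arm_command", "kwargs": {
  "xyz": [
    [0, 0, 0],
    [0, 0, 0],
    [0, 0, 0],
    [0, 0, 0]
  ],
  "spin": [0, 0, 0, 0],
  "squeeze": 30
}}

```text
time: 11.45
tool_pos: [0.5486, 0.1584, 0.3342]
tool_rot: [3.141, 0.0, 2.891]
contact_force: [-0.5, 0.4, -1.1]
opening: 0.0408
grip_force: 30.0
```

```bash
python3 tip.py; python3 - <<'E'
from cell import *
from h import *
a=read_camera("scene")["img"][150:310,160:440,::-1]
d=read_camera("side")["img"][140:370,210:380,::-1]
A=cv2.resize(a,(490,280),interpolation=2);D=cv2.resize(d,(207,280),interpolation=2); cv2.imwrite("pics/g4.png",np.hstack([A,D]))
E
```

```text
scene 225 far pts: h,z 0.035009089272214314 -0.047215653856175786 rmax 0.06413467300184042 mean h,z 0.028075502305355386 -0.03342349572972505 ang -53.44409722292955
side 161 far pts: h,z 0.030101765623089787 -0.04577457881263569 rmax 0.06052842297762547 mean h,z 0.023845759545917004 -0.03364465419260526 ang -56.67072838059838
g [0.549 0.158 0.175] 0.04082446238681121 29.992498271749355 11.45
```

View pics/g4.png

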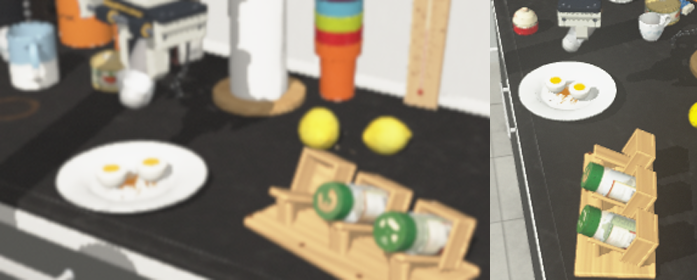

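{"fn": "arm_command", "kwargs": {
  "xyz": [
    [0, 0, 0],
    [0, 0, 0],
    [0, 0, 0],
    [0, 0, 0]
  ],
  "spin": [0, 0, 0, 0],
  "squeeze": 3
}}

```text
time: 12.05
tool_pos: [0.5486, 0.1584, 0.3342]
tool_rot: [3.142, -0.0, 2.891]
contact_force: [-1.3, 0.0, -1.1]
opening: 0.0413
grip_force: 3.0
```

{"fn": "arm_command", "kwargs": {
  "xyz": [
    [0, 0, 0],
    [0, 0, 0],
    [0, 0, 0]
  ],
  "spin": [0, 0, 0],
  "squeeze": 30
}}

```text
time: 12.35
tool_pos: [0.5486, 0.1584, 0.3342]
tool_rot: [3.141, 0.0, 2.891]
contact_force: [-0.4, 1.3, -1.4]
opening: 0.0408
grip_force: 30.0
```

```bash
python3 tip.py
```

```text
scene 224 far pts: h,z 0.034806529198531486 -0.047101742180572705 rmax 0.06250531168495034 mean h,z 0.028050600341789005 -0.03328430287620883 ang -53.53690361383945
side 155 far pts: h,z 0.030614889909859704 -0.04583664688534927 rmax 0.060332769657084215 mean h,z 0.02427627860428852 -0.034107374303114425 ang -56.260525557795425
g [0.549 0.158 0.175] 0.04083189525669492 29.994592050206847 12.35
```

{"fn": "arm_command", "kwargs": {
  "xyz": [
    [3, -0.8, -2],
    [5, -1.2, -4],
    [5, -1.2, -3],
    [1, -0.3, -1],
    [0, 0, 0],
    [0, 0, 0],
    [0, 0, 0],
    [0, 0, 0]
  ],
  "spin": [0, 0, 0, 0, 0, 0, 0, 0]
}}

```text
time: 13.25
tool_pos: [0.5625, 0.1549, 0.3244]
tool_rot: [3.141, 0.0, 2.891]
contact_force: [0.2, 0.6, -0.5]
opening: 0.0409
grip_force: 30.0
```

```bash
python3 tip.py; python3 -c "
from cell import *
print(hand_in())"
```

```text
scene 224 far pts: h,z 0.035291173585179 -0.04652884659457489 rmax 0.06244631676396145 mean h,z 0.02787421425421943 -0.03310090944061999 ang -52.82043060681993
side 160 far pts: h,z 0.03131365371193022 -0.045536822167163614 rmax 0.060783136682270714 mean h,z 0.024117452328923348 -0.033804162422441476 ang -55.485421099779494
g [0.562 0.155 0.165] 0.04088934741928294 29.994717408553697 13.25
the job is handed in; nothing more can be done
None
```

The job is handed in at about 13 s: the shaker is held in the air over the plate, tipped roughly 55° past level, with its cap about 11 cm above the worktop and about 15 mm from above the plate's middle; the jars and plate were not touched.

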